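Rack the turned parts in reverse order

TASK

The four turned beech parts in the cork-padded rack have dried: move them to the empty rack, one to each bay, in the reverse order, so that the part at the left end of the old row stands at the right end of the new one, and so on along the row. Stand each part upright on its foot, flat on the floor of its bay, and never let one fall over.

Things in the scene. Friction and masses are not known exactly. Their poses are not given: they have to be found in the camera images.
- knob: Turned knob, 78 mm tall: foot 40 mm across, narrow waist, ball-like head 45 mm across between 50 and 60 mm above the origin (grip there). Round about z, 65 g. Beech, standing upright on its foot; origin at the centre of its underside, z up. Masses vary by up to 30 per cent.
- bun_foot: Squat round bun foot, 50 mm tall, widest 56 mm across between 22 and 34 mm above the origin (grip at 28 mm), foot 42 mm across. Round about z, 75 g. Beech, standing upright on its foot; origin at the centre of its underside, z up. Masses vary by up to 30 per cent.
- finial: Slender finial, 95 mm tall with a pointed top: foot 40 mm across, collar 32 mm across between 42 and 58 mm above the origin (grip at 50 mm). Round about z, 55 g. Beech, standing upright on its foot; origin at the centre of its underside, z up. Masses vary by up to 30 per cent.
- square_post: Square post block 38 x 38 x 58 mm with a small ball on top (77 mm tall in all), sides along its own x and y, within 0.1 rad of the drying rack's sides at the start (grip at 40 mm). 70 g. Beech, standing upright on its foot; origin at the centre of its underside, z up. Masses vary by up to 30 per cent.
- drying_rack: Brown rack with cork pads, full at the start, left or right on the bench. Fixed. 80 x 305 mm, 12 mm high: four bays 70 x 70 mm inside, in a row along its y, centres at y = +112.5, +37.5, -37.5, -112.5 mm, x = 0; bay floor 6 mm above the origin; walls 5 mm thick, 6 mm above the floor. Origin: centre of its underside; x points away from the robot within 0.3 rad, +y to the robot's left.
- fitting_rack: Pale plywood rack, empty at the start, on the other side. Fixed. 80 x 305 mm, 12 mm high: four bays 70 x 70 mm inside, in a row along its y, centres at y = +112.5, +37.5, -37.5, -112.5 mm, x = 0; bay floor 6 mm above the origin; walls 5 mm thick, 6 mm above the floor. Origin: centre of its underside; x points away from the robot within 0.3 rad, +y to the robot's left.
- pad_knob: Fixed cork pad 60 x 60 x 2 mm lying in the bay of the drying rack where the knob stands at the start, within 5 mm of the pad's centre (it marks that part's first place and stays there). Origin: centre of its underside.
- pad_bun_foot: Fixed cork pad 60 x 60 x 2 mm lying in the bay of the drying rack where the bun_foot stands at the start, within 5 mm of the pad's centre (it marks that part's first place and stays there). Origin: centre of its underside.
- pad_finial: Fixed cork pad 60 x 60 x 2 mm lying in the bay of the drying rack where the finial stands at the start, within 5 mm of the pad's centre (it marks that part's first place and stays there). Origin: centre of its underside.
- pad_square_post: Fixed cork pad 60 x 60 x 2 mm lying in the bay of the drying rack where the square_post stands at the start, within 5 mm of the pad's centre (it marks that part's first place and stays there). Origin: centre of its underside.
Things that resemble listed ones, but are neither listed nor needed, are in the scene too. Leave any turquoise look-alike of the knob alone.

How it is judged:
At the end, for the whole second after the job is handed in: Each part stands upright (within 0.1 rad) and at rest on the floor of the fitting rack, within 18 mm in x and y of the centre of the bay that mirrors its first one: bay y in the fitting rack = minus the y of its pad in the drying rack (((y of pad_knob in the frame of drying_rack between 0.0925 and 0.1325 m and y of knob in the frame of fitting_rack between -0.1305 and -0.0945 m) or (y of pad_knob in the frame of drying_rack between 0.0175 and 0.0575 m and y of knob in the frame of fitting_rack between -0.0555 and -0.0195 m) or (y of pad_knob in the frame of drying_rack between -0.0575 and -0.0175 m and y of knob in the frame of fitting_rack between 0.0195 and 0.0555 m) or (y of pad_knob in the frame of drying_rack between -0.1325 and -0.0925 m and y of knob in the frame of fitting_rack between 0.0945 and 0.1305 m)) and x of knob in the frame of fitting_rack between -0.018 and 0.018 m and z of knob in the frame of fitting_rack between 0.003 and 0.009 m and angle between each of knob, bun_foot, finial, square_post's own z axis and vertical below 0.1 rad and linear speed of each of knob, bun_foot, finial, square_post below 0.03 m/s and angular speed of each of knob, bun_foot, finial, square_post below 0.3 rad/s and ((y of pad_bun_foot in the frame of drying_rack between 0.0925 and 0.1325 m and y of bun_foot in the frame of fitting_rack between -0.1305 and -0.0945 m) or (y of pad_bun_foot in the frame of drying_rack between 0.0175 and 0.0575 m and y of bun_foot in the frame of fitting_rack between -0.0555 and -0.0195 m) or (y of pad_bun_foot in the frame of drying_rack between -0.0575 and -0.0175 m and y of bun_foot in the frame of fitting_rack between 0.0195 and 0.0555 m) or (y of pad_bun_foot in the frame of drying_rack between -0.1325 and -0.0925 m and y of bun_foot in the frame of fitting_rack between 0.0945 and 0.1305 m)) and x of bun_foot in the frame of fitting_rack between -0.018 and 0.018 m and z of bun_foot in the frame of fitting_rack between 0.003 and 0.009 m and ((y of pad_finial in the frame of drying_rack between 0.0925 and 0.1325 m and y of finial in the frame of fitting_rack between -0.1305 and -0.0945 m) or (y of pad_finial in the frame of drying_rack between 0.0175 and 0.0575 m and y of finial in the frame of fitting_rack between -0.0555 and -0.0195 m) or (y of pad_finial in the frame of drying_rack between -0.0575 and -0.0175 m and y of finial in the frame of fitting_rack between 0.0195 and 0.0555 m) or (y of pad_finial in the frame of drying_rack between -0.1325 and -0.0925 m and y of finial in the frame of fitting_rack between 0.0945 and 0.1305 m)) and x of finial in the frame of fitting_rack between -0.018 and 0.018 m and z of finial in the frame of fitting_rack between 0.003 and 0.009 m and ((y of pad_square_post in the frame of drying_rack between 0.0925 and 0.1325 m and y of square_post in the frame of fitting_rack between -0.1305 and -0.0945 m) or (y of pad_square_post in the frame of drying_rack between 0.0175 and 0.0575 m and y of square_post in the frame of fitting_rack between -0.0555 and -0.0195 m) or (y of pad_square_post in the frame of drying_rack between -0.0575 and -0.0175 m and y of square_post in the frame of fitting_rack between 0.0195 and 0.0555 m) or (y of pad_square_post in the frame of drying_rack between -0.1325 and -0.0925 m and y of square_post in the frame of fitting_rack between 0.0945 and 0.1305 m)) and x of square_post in the frame of fitting_rack between -0.018 and 0.018 m and z of square_post in the frame of fitting_rack between 0.003 and 0.009 m); the robot touches nothing.
It fails at once if the knob falls over (leans more than 0.9 rad) (angle between knob's own z axis and vertical above 0.9 rad).
It fails at once if the bun_foot falls over (leans more than 0.9 rad) (angle between bun_foot's own z axis and vertical above 0.9 rad).
It fails at once if the finial falls over (leans more than 0.9 rad) (angle between finial's own z axis and vertical above 0.9 rad).
It fails at once if the square_post falls over (leans more than 0.9 rad) (angle between square_post's own z axis and vertical above 0.9 rad).
It also fails if it takes over 106 s, if anything falls off the work surface, if the arm or the gripper's body presses on something with over 40 N, if the wrist force passes 120 N, or if a joint passes its speed limit or range.

ROBOT

A 6-joint arm with a two-finger parallel gripper is mounted at the origin on the work surface. World frame = base frame: x ahead of the robot, y to its left, z up, the work surface at z = 0. Lengths are in m, angles in rad, forces in N, time in s.
With the tool pointing down it reaches from about 0.375 to 0.975 m from the base axis. Payload 3.8 kg.
Tool frame: the origin (TCP) lies at the very end of the fingers, on their centre line; the grasp point (between the pads) lies 19 mm behind it; z points along the fingers, x is the direction in which the jaws open and shut, and the axes are right-handed (so a half turn about z gives the same grasp; the last joint's range is limited). The gripper opens to 85 mm and grips with 20 to 120 N. Pads are 22 mm wide; open, the fingers measure 114 mm over their backs; the gripper's body (76 mm by 85 mm) begins 54 mm behind the grasp point. The pads swing forward as they close: fully open they stand 13 mm farther back than shut.
Start: joints at [1.297, 0.264, 1.604, -0, 1.274, -0.037], TCP at [0.158, 0.656, 0.197] pointing down, gripper open.
Joint ranges: [-2.63, 2.63], [-0.94, 2.18], [0.31, 2.57], [-1.31, 4.45], [0, 2.66], [-2.55, 2.55]. Speed limits (rad/s): [2.57, 2.57, 3.14, 3.14, 3.14, 3.14].

INTERFACE

Orientations are given as a rotation vector (axis times angle).
In Python, from cell import readout, imaging, bot gives the robot as it stands.
- The arm moves only by the tool apply_moves, never from a script. Its argument "series" is text: rows parted by semicolons, each of 4 numbers parted by spaces: the shift along the tool's x, y, z in mm, then the turn about the tool's z in rad. In form: x y z yaw; .... A call has 1 to 20 rows; each row shifts and turns the commanded pose from where the row before left it, along the tool's axes as they then stand; what a row does not reach is not made up. A row lasts 1/10 s, in which the tool goes at most 50 mm and 8.59 degrees, less where a joint would pass 70% of its speed; a pose out of reach is approached as far as the arm can. A call is refused whole if a number of a shift passes 50 or a number of a turn 0.15, either way. A call with a gripper value outside its range is refused whole. "jaw" is the gripper command: -1 is fully open, 1 is shut, values between are in proportion, set as the call begins (left out, the last holds). The fingers move at their own pace and stop on an object; the grip force is fixed at half the most. Time passes only in rows, so rows that do not move let the fingers close. It gives the time, the measured TCP pose, the force and the opening at its end, in the units of the state.
- readout.state(): the state, without advancing time (a new reading comes with each control period).
- imaging.camera(name): name is "scene" or "top" or "wrist"; returns (picture, depth): 384x512x3 uint8, red, green, blue; 384x512 float32, m along the optical axis (not along the pixel's ray), 0 where there is no reading.
- imaging.camera_params(name): a dict with "intrinsics" (3x3 intrinsics, pixels), "T" (4x4, takes a point from camera to world coordinates). Camera axes: x right, y down, z forward; pixel columns grow to the right and rows downward; lengths in m; the calibration is good to about 2 mm. A picture is of the moment at which its call begins: read the wrist's pose just before it. camera_params takes no time and is no camera call; for the wrist camera it gives the pose at the moment of the call.
- bot.sign_off(): hands the job in, once; it reports no verdict.
The state is a dict: "clock": time; "joints": joint angles; "dq": joint speeds; "effort": joint torques, N m; "ee_pos": TCP position; "orientation": TCP orientation; "wrist_force": force on the tool from outside, world axes, zero at the start; "torque": the same for the moment, N m; "opening": finger opening in m.
Only numpy, scipy, OpenCV 4.12 (cv2) and the standard library are available. Lean on these libraries where they do the work, as an engineer would, in place of code of your own. Each camera call takes 0.05 s, during which the arm holds its last target. There are 200 camera calls.

## Working session

There is one attempt and no reset: what is moved stays moved. The work goes in short steps, Python scripts to look and compute and a tool call to move; the robot and the scene stay as the last step left them, time stands still between calls to the robot, and variables do not carry over. Pictures are saved under pics/ and viewed, about 12 in all and at most 16, crops included, and the job is handed in when it is done.

Besides the shell and the picture viewer there is one more tool, called after "Emit:" as name(argument=value, ...) on one line, values as JSON. apply_moves: Moves the arm, as the interface text tells. Its arguments: {"type":"object","properties":{"series":{"type":"string"},"jaw":{"type":"number"}},"required":["series"]}

```bash
mkdir -p pics; ls
python3 - <<'E'
from cell import readout, imaging, bot
import cv2,numpy as np
print(readout.state())
for n in ["scene","top"]:
    p,d=imaging.camera(n); c=imaging.camera_params(n)
    np.savez(f"{n}.npz",p=p,d=d,K=c["intrinsics"],T=c["T"])
    cv2.imwrite(f"pics/{n}0.png",p[:,:,::-1]); print(n,c)
E
```

```text
pics
{'clock': 0.0, 'joints': array([ 1.29710469e+00,  2.64755928e-01,  1.60537231e+00, -8.11154175e-06,
        1.27365566e+00, -3.69333777e-02]), 'dq': array([-0.00050414,  0.00111468, -0.00100803,  0.00018311,  0.00012644,
        0.00159862]), 'effort': array([ 1.59722447e-03, -5.15083909e+01, -3.67325377e+01,  2.47927699e-05,
        1.25134288e-02, -1.13313231e-06]), 'ee_pos': array([0.1581362 , 0.65540343, 0.19616112]), 'orientation': array([ 2.46723037,  1.94273545, -0.00277273]), 'wrist_force': array([-0.26076149,  1.00190704, -0.02233218]), 'torque': array([ 0.01491022, -0.01575607, -0.04411107]), 'opening': 0.0854511706974109}
scene {'intrinsics': array([[486.34019957,   0.        , 247.70532108],
       [  0.        , 486.34019957, 188.8209545 ],
       [  0.        ,   0.        ,   1.        ]]), 'T': array([[ 0.63294241,  0.4976708 , -0.59304948,  1.31598763],
       [ 0.77419485, -0.4043941 ,  0.48691657, -0.66646958],
       [ 0.00249845, -0.76732599, -0.64125235,  0.89353692],
       [ 0.        ,  0.        ,  0.        ,  1.        ]])}
top {'intrinsics': array([[436.7596997 ,   0.        , 257.17449997],
       [  0.        , 436.7596997 , 191.99617914],
       [  0.        ,   0.        ,   1.        ]]), 'T': array([[ 0.01368704, -0.99594171,  0.08895379,  0.44676625],
       [-0.99984029, -0.01260944,  0.01266489, -0.01981943],
       [-0.01149184, -0.08911293, -0.99595523,  0.95210524],
       [ 0.        ,  0.        ,  0.        ,  1.        ]])}
```

View pics/top0.png

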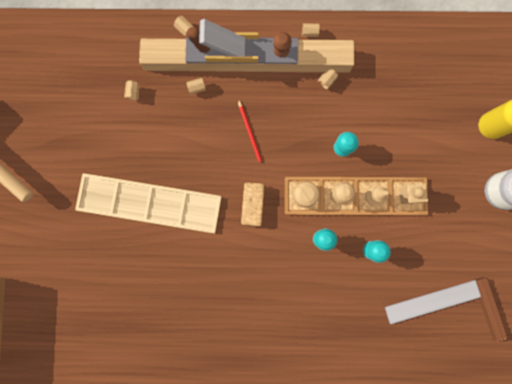

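View pics/scene0.png

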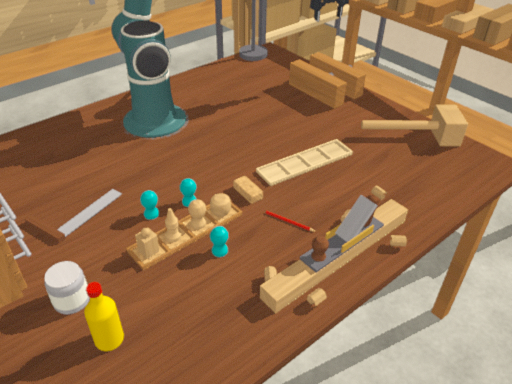

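The top view shows the full brown rack at about (356,196). Along it from the left stand the bun foot (304,195), knob (343,193), finial (375,197) and square post (412,195). The empty pale rack is at (149,203). The turquoise knob look-alikes are at (346,144), (325,240) and (377,251), so all three lie close beside the rack. Next I measure from depth and rays.

```bash
cat > meas.py <<'E'
import numpy as np,cv2
def cloud(K,T,d):
    v,u=np.mgrid[:d.shape[0],:d.shape[1]]
    P=np.stack([(u-K[0,2])/K[0,0]*d,(v-K[1,2])/K[1,1]*d,d],-1)
    return P@T[:3,:3].T+T[:3,3]
def ray(K,T,px,z):
    r=T[:3,:3]@np.array([(px[0]-K[0,2])/K[0,0],(px[1]-K[1,2])/K[1,1],1])
    return T[:3,3]+r*(z-T[2,3])/r[2]
def load(n):
    f=np.load(n+".npz"); return f["p"],f["d"],f["K"],f["T"]
E
python3 - <<'E'
from meas import *
p,d,K,T=load("top"); W=cloud(K,T,d)
print("table z",np.median(W[300:340,100:300,2]), "noise",np.std(W[300:340,100:300,2]))
hsv=cv2.cvtColor(p,cv2.COLOR_RGB2HSV)
for u,v in [(80,190),(100,195),(148,184),(295,182),(356,181),(290,210)]: print((u,v),hsv[v,u],W[v,u].round(4))
def rect(mask,z):
    cs=cv2.findContours(mask.astype(np.uint8),0,2)[0]; c=max(cs,key=cv2.contourArea)
    q=np.array([ray(K,T,x,z)[:2] for x in c[:,0].astype(float)]).astype(np.float32)
    return cv2.minAreaRect(q*1000)
m=np.zeros(d.shape,bool); m[165:245,65:232]=1
m1=m&(hsv[...,2]>150)&(hsv[...,1]<150); print("fit",rect(m1,0.012))
m=np.zeros(d.shape,bool); m[172:222,276:440]=1
m2=m&(hsv[...,2]>125); print("dry",rect(m2,0.012))
cv2.imwrite("pics/m.png",np.hstack([cv2.resize(p[160:250,60:240,::-1],None,fx=2,fy=2),cv2.resize(p[160:250,270:450,::-1],None,fx=2,fy=2)]).astype(np.uint8))
cv2.imwrite("pics/m.png",np.vstack([cv2.imread("pics/m.png"),np.hstack([cv2.resize((a[160:250,x:x+180]*255).astype(np.uint8)[...,None].repeat(3,2),None,fx=2,fy=2) for a,x in((m1,60),(m2,270))])]))
# heads by depth, both cameras
for n in ("top","scene"):
    p,d,K,T=load(n); W=cloud(K,T,d).reshape(-1,3); ok=d.ravel()>0
    R=ok&(W[:,0]>.3)&(W[:,0]<.6)&(W[:,1]>-.45)&(W[:,1]<-.05)&(W[:,2]>.03)
    Q=W[R]; g=np.zeros((300,400),np.uint8); i=((Q[:,:2]-[.3,-.45])*1000).astype(int); g[i[:,0].clip(0,299),i[:,1].clip(0,399)]=255
    g=cv2.dilate(g,np.ones((3,3))); k,L=cv2.connectedComponents(g)
    l=L[i[:,0].clip(0,299),i[:,1].clip(0,399)]
    for j in range(1,k):
        q=Q[l==j]
        if len(q)>20: t=q[q[:,2]>q[:,2].max()-.008]; print(n,j,len(q),"bbox",q.min(0).round(3),q.max(0).round(3),"top",t.mean(0).round(4))
E
```

```text
table z -0.0001425401738273102 noise 0.05210454838517136
(80, 190) [ 19  74 255] [0.5302 0.377  0.0121]
(100, 195) [ 18  83 228] [0.5203 0.3347 0.0072]
(148, 184) [ 18  91 228] [0.5453 0.2299 0.0103]
(295, 182) [ 16 119 220] [ 0.5539 -0.0897  0.0084]
(356, 181) [ 15 143 201] [ 0.5575 -0.2215  0.0098]
(290, 210) [ 15 139 192] [ 0.493  -0.0793  0.0074]
fit ((485.3436279296875, 229.32525634765625), (379.9775085449219, 124.95148468017578), 81.35902404785156)
dry ((523.8916625976562, -224.62815856933594), (106.07019805908203, 351.95343017578125), 0.6948688626289368)
top 1 405 bbox [ 0.389 -0.278  0.048] [ 0.432 -0.235  0.081] top [ 0.4107 -0.256   0.0763]
top 2 393 bbox [ 0.412 -0.172  0.05 ] [ 0.455 -0.127  0.081] top [ 0.4332 -0.1487  0.0762]
top 3 561 bbox [ 0.499 -0.137  0.031] [ 0.552 -0.083  0.061] top [ 0.5262 -0.11    0.0569]
top 4 393 bbox [ 0.506 -0.206  0.056] [ 0.551 -0.162  0.089] top [ 0.5274 -0.1849  0.0842]
top 5 453 bbox [ 0.51  -0.353  0.03 ] [ 0.549 -0.312  0.087] top [ 0.5298 -0.332   0.0823]
top 6 231 bbox [ 0.511 -0.274  0.03 ] [ 0.541 -0.244  0.105] top [ 0.5255 -0.2592  0.1017]
scene 1 261 bbox [ 0.394 -0.28   0.03 ] [ 0.432 -0.243  0.081] top [ 0.4113 -0.2596  0.0769]
scene 12 231 bbox [ 0.423 -0.174  0.03 ] [ 0.455 -0.132  0.083] top [ 0.4357 -0.1542  0.078 ]
scene 15 327 bbox [ 0.502 -0.14   0.03 ] [ 0.553 -0.086  0.062] top [ 0.5277 -0.1137  0.0573]
scene 25 390 bbox [ 0.512 -0.356  0.03 ] [ 0.55  -0.314  0.088] top [ 0.5309 -0.3362  0.0831]
scene 29 294 bbox [ 0.517 -0.209  0.03 ] [ 0.549 -0.168  0.092] top [ 0.5289 -0.1883  0.086 ]
scene 30 248 bbox [ 0.517 -0.277  0.03 ] [ 0.542 -0.247  0.105] top [ 0.5255 -0.2615  0.1017]
```

View pics/m.png

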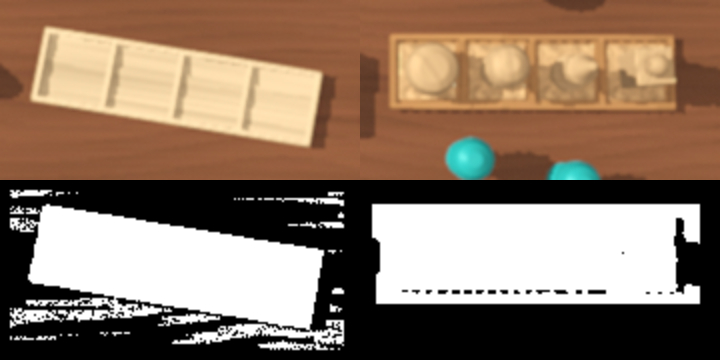

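The raised mask crop shows the pale rack tilted, with bays clearly visible. The value threshold let table grain in, so I redo the rack rectangles with a height mask, and get the post's yaw.

Run:
```python
from meas import *
for n in ("top","scene"):
    p,d,K,T=load(n); W=cloud(K,T,d); hsv=cv2.cvtColor(p,cv2.COLOR_RGB2HSV)
    tz=np.median(W[...,2][(abs(W[...,0]-.45)<.1)&(abs(W[...,1]-.05)<.02)]); print(n,"table",tz.round(4))
    for nm,yr in (("fit",(.04,.42)),("dry",(-.40,-.05))):
        m=(d>0)&(W[...,2]-tz>.004)&(W[...,2]<.016+.1*(nm=="dry"))&(W[...,1]>yr[0])&(W[...,1]<yr[1])&(W[...,0]>.42+.05*(nm=="dry"))&(W[...,0]<.60)&(hsv[...,0]>10)&(hsv[...,0]<30)
        m=cv2.morphologyEx(m.astype(np.uint8),cv2.MORPH_OPEN,np.ones((3,3)))
        k,L,S,_=cv2.connectedComponentsWithStats(m)
        for j in range(1,k):
            if S[j,4]<800: continue
            q=W[L==j]; q=q[q[:,2]<.016]
            print(n,nm,S[j],cv2.minAreaRect((q[:,:2]*1000).astype(np.float32)))
    q=W[(d>0)&(abs(W[...,0]-.53)<.035)&(abs(W[...,1]+.333)<.035)&(W[...,2]>.058)&(W[...,2]<.070)]
    print("post top",len(q),cv2.minAreaRect((q[:,:2]*1000).astype(np.float32)))
```

```text
top table -0.0001
top fit [  76  174  145   58 4189] ((506.04779052734375, 228.5903778076172), (306.3182067871094, 80.5565414428711), 81.38758087158203)
top dry [ 285  177  143   37 5035] ((527.3140869140625, -221.0052490234375), (78.79698944091797, 306.08941650390625), 0.7081974744796753)
post top 262 ((529.9097290039062, -333.03533935546875), (37.887672424316406, 39.28348159790039), 5.14544153213501)
scene table 0.0006
scene fit [ 256  140   96   44 1301] ((501.3151550292969, 227.43275451660156), (310.03863525390625, 89.96215057373047), 81.42578887939453)
scene dry [ 126  193  116   75 3250] ((524.66162109375, -221.4552001953125), (85.45024871826172, 307.0006103515625), 0.829369843006134)
post top 160 ((528.4951171875, -335.40155029296875), (42.258419036865234, 38.35087585449219), 4.915557384490967)
```

Both rack rectangles come out at 306 x 80 mm as specified, and the part heights fit as well: 61, 89, 105 and 87 mm above the bench. Now a small move calculator, then I start moving.

```bash
cat > go.py <<'E'
# usage: go.py x y z yaw_deg n  -> equal rows (constant tool-frame twist) and the pose now
import sys,numpy as np
from scipy.spatial.transform import Rotation as R
from cell import readout
s=readout.state(); M=R.from_rotvec(s["orientation"]).as_matrix(); p=s["ee_pos"]
yaw=np.arctan2(M[1,0],M[0,0]); print("t %.2f"%s["clock"],"tcp",p.round(4),"yaw %.2f"%np.degrees(yaw),"tilt %.4f"%np.arccos(-M[2,2]),"open %.4f"%s["opening"],"F",s["wrist_force"].round(1),"q6 %.2f"%s["joints"][5])
if len(sys.argv)>1:
    x,y,z,a=map(float,sys.argv[1:5]); n=int(sys.argv[5])
    w=-(np.radians(a)-yaw); w=(w+np.pi/2)%np.pi-np.pi/2; w/=n
    t=M.T@(np.array([x,y,z])-p)
    c=np.array([[np.cos(k*w),np.sin(k*w)] for k in range(n)]).sum(0)
    A=np.array([[c[0],-c[1]],[c[1],c[0]]]); v=np.linalg.solve(A,t[:2])
    print(n,"x row: %.1f %.1f %.1f %.4f"%(v[0],v[1],t[2]/n,w) if 0 else "rows of: %.1f %.1f %.1f %.4f"%(v[0]*1e3,v[1]*1e3,t[2]/n*1e3,w))
E
python3 go.py .527 -.111 .197 0.7 20
```

```text
t 0.10 tcp [0.1582 0.6555 0.1963] yaw 76.43 tilt 0.0020 open 0.0853 F [ 0.5  0.5 -0.3] q6 -0.04
20 rows of: -11.7 44.3 0.0 0.0661
```

Emit:
apply_moves(series="-12 44 0 0.066;-12 44 0 0.066;-12 44 0 0.066;-12 44 0 0.066;-12 44 0 0.066;-12 44 0 0.066;-12 44 0 0.066;-12 44 0 0.066;-12 44 0 0.066;-12 44 0 0.066;-12 44 0 0.066;-12 44 0 0.066;-12 44 0 0.066;-12 44 0 0.066;-12 44 0 0.066;-12 44 0 0.066;-12 44 0 0.066;-12 44 0 0.066;-12 44 0 0.066;-12 44 0 0.066", jaw=-1)

```text
clock: 2.1
ee_pos: [0.5193, -0.1121, 0.1971]
orientation: [-3.141, -0.018, 0.001]
wrist_force: [0.1, -0.7, -0.0]
opening: 0.0856
```

```bash
python3 go.py .527 -.111 .197 0.7 2
python3 - <<'E'
from cell import imaging
from meas import *
c=imaging.camera_params("wrist");p,d=imaging.camera("wrist");K=c["intrinsics"];T=c["T"]
cv2.imwrite("pics/w1.png",p[:,:,::-1]); W=cloud(K,T,d)
print(T.round(3)); v=(d>0)&(W[...,2]>.03)&(W[...,2]<.1); print(W[v].min(0),W[v].max(0))
for nm,c0,r,z0,z1 in (("bun",(.527,-.111),.035,.028,.045),("knob",(.528,-.185),.03,.055,.07)):
    q=W[v&(np.hypot(W[...,0]-c0[0],W[...,1]-c0[1])<r)&(W[...,2]>z0)&(W[...,2]<z1)]
    if len(q)>20: print(nm,len(q),q.min(0).round(4),q.max(0).round(4),cv2.minEnclosingCircle((q[:,:2]*1000).astype(np.float32)))
E
```

```text
t 2.10 tcp [ 0.5193 -0.1121  0.1971] yaw 0.65 tilt 0.0004 open 0.0856 F [ 0.1 -0.7 -0. ] q6 -0.27
2 rows of: 3.8 -0.5 0.0 -0.0004
[[ 1.     0.011  0.003  0.519]
 [ 0.011 -0.958 -0.285 -0.04 ]
 [-0.     0.285 -0.959  0.372]
 [ 0.     0.     0.     1.   ]]
[ 0.40603547 -0.32291159  0.03000708] [0.85947611 0.06083525 0.0999977 ]
bun 161 [ 0.4982 -0.1358  0.0303] [ 0.5527 -0.0819  0.045 ] ((525.3977661132812, -109.121337890625), 27.901248931884766)
knob 222 [ 0.505  -0.1971  0.0556] [ 0.5492 -0.1615  0.07  ] ((527.2669067382812, -183.35581970214844), 22.278188705444336)
```

Wrist view agrees: bun radius is 27.9 mm (28 expected), centre (0.5254, -0.109). Descending onto it.

Emit:
apply_moves(series="6 -3 20 0;0 0 25 0;0 0 25 0;0 0 25 0;0 0 25 0;0 0 20 0;0 0 15 0;0 0 10 0;0 0 10 0;0 0 6 0;0 0 0 0;0 0 0 0")

```text
clock: 3.35
ee_pos: [0.5264, -0.1074, 0.017]
orientation: [3.141, 0.022, 0.001]
wrist_force: [0.2, -0.1, 0.4]
opening: 0.0854
```

```bash
python3 go.py
```

```text
t 3.35 tcp [ 0.5264 -0.1074  0.017 ] yaw 0.80 tilt 0.0009 open 0.0854 F [ 0.2 -0.1  0.4] q6 -0.26
```

Emit:
apply_moves(series="0 2 1 0;0 0 0 0;0 0 0 0;0 0 0 0;0 0 0 0;0 0 0 0;0 0 0 0;0 0 0 0", jaw=1)

```text
clock: 4.15
ee_pos: [0.5294, -0.1116, 0.0269]
orientation: [3.138, 0.023, 0.008]
wrist_force: [-23.1, 0.9, 64.9]
opening: 0.0001
```

```bash
python3 go.py
```

```text
t 4.15 tcp [ 0.5294 -0.1116  0.0269] yaw 0.85 tilt 0.0062 open 0.0001 F [-23.1   0.9  64.9] q6 -0.27
```

The jaws shut fully with 65 N upward, so the grip went wrong. I look before moving anything.

Run:
```python
from cell import imaging
from meas import *
a=[]
for n in("scene","wrist"):
    p,d=imaging.camera(n); a.append(p[:,:,::-1])
cv2.imwrite("pics/c2.png",np.hstack([cv2.resize(a[0][150:280,110:260],(450,390)),cv2.resize(a[1],(340,390))]))
```

```text
(no output)
```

View pics/c2.png

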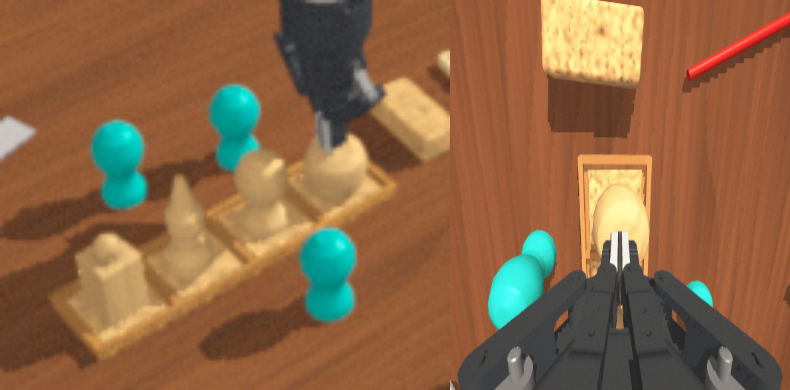

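```bash
python3 - <<'E'
from cell import imaging
from meas import *
for n in("scene","wrist"):
    c=imaging.camera_params(n);p,d=imaging.camera(n); W=cloud(c["intrinsics"],c["T"],d)
    hsv=cv2.cvtColor(p,cv2.COLOR_RGB2HSV)
    R=(d>0)&(abs(W[...,0]-.527)<.04)&(abs(W[...,1]+.11)<.04)&(W[...,2]>.015)
    b=R&(hsv[...,1]>60)&(hsv[...,2]>120)&(hsv[...,0]<30); g=R&(hsv[...,1]<60)
    for k,m in(("wood",b),("grey",g)):
        q=W[m]; print(n,k,len(q),q.min(0).round(3),q.max(0).round(3),q[q[:,2].argmin()].round(3))
E
python3 go.py
```

```text
scene wood 352 [ 0.493 -0.149  0.015] [ 0.564 -0.077  0.324] [ 0.563 -0.098  0.015]
scene grey 1335 [ 0.487 -0.15   0.064] [ 0.567 -0.073  0.45 ] [ 0.532 -0.123  0.064]
wrist wood 4318 [ 0.491 -0.129  0.021] [ 0.566 -0.082  0.134] [ 0.528 -0.084  0.021]
wrist grey 29616 [ 0.487 -0.123  0.063] [ 0.567 -0.09   0.162] [ 0.526 -0.102  0.063]
t 4.35 tcp [ 0.5306 -0.1117  0.0272] yaw 0.85 tilt 0.0084 open 0.0003 F [-20.9   1.7  63.2] q6 -0.27
```

The fingertips are really at z≈0.060, resting on the bun's crown, while the readout says TCP z=0.027. The reported TCP is about 30 mm beyond the real tips. The bun still stands. I back straight up, open, and calibrate the tip height from depth.

Emit:
apply_moves(series="0 0 -10 0;0 0 -10 0;0 0 -15 0;0 0 -20 0;0 0 -20 0;0 0 -20 0;0 0 -20 0;0 0 0 0;0 0 0 0")

```text
clock: 5.25
ee_pos: [0.5259, -0.1092, 0.1302]
orientation: [3.142, 0.022, -0.0]
wrist_force: [-0.6, 1.2, -0.8]
opening: 0.0004
```

```bash
cat > tips.py <<'E'
from cell import imaging,readout
from meas import *
import sys
s=readout.state(); print("tcp",s["ee_pos"].round(4),"open %.4f"%s["opening"],"F",s["wrist_force"].round(1))
x0,y0,z0=s["ee_pos"]
for n in("scene","wrist"):
    c=imaging.camera_params(n);p,d=imaging.camera(n); W=cloud(c["intrinsics"],c["T"],d)
    hsv=cv2.cvtColor(p,cv2.COLOR_RGB2HSV)
    R=(d>0)&(abs(W[...,0]-x0)<.07)&(abs(W[...,1]-y0)<.03)&(W[...,2]>.08)&(W[...,2]<.3)&(hsv[...,1]<70)
    q=W[R]; z=np.percentile(q[:,2],.2); t=q[q[:,2]<z+.006]; print(n,"tip z %.4f"%z,"above tcp %.4f"%(z-z0),t.min(0).round(4),t.max(0).round(4))
    if n=="wrist":
        for nm,c0,r,a,b in (("bun",(.527,-.111),.036,.028,.045),("knob",(.528,-.185),.03,.055,.07)):
            q=W[(d>0)&(hsv[...,1]>70)&(np.hypot(W[...,0]-c0[0],W[...,1]-c0[1])<r)&(W[...,2]>a)&(W[...,2]<b)]
            if len(q)>20: print(nm,len(q),cv2.minEnclosingCircle((q[:,:2]*1000).astype(np.float32)))
    cv2.imwrite(f"pics/{n}_{sys.argv[1]}.png",p[:,:,::-1])
E
python3 tips.py a
```

```text
tcp [ 0.5259 -0.1092  0.1302] open 0.0004 F [-0.6  1.2 -0.8]
scene tip z 0.1656 above tcp 0.0353 [ 0.5206 -0.1217  0.1649] [ 0.5346 -0.1056  0.1702]
wrist tip z 0.1698 above tcp 0.0396 [ 0.5128 -0.1032  0.165 ] [ 0.539  -0.0977  0.1758]
bun 255 ((525.9301147460938, -109.1005630493164), 27.807601928710938)
```

Emit:
apply_moves(series="0 0 0 0;0 0 0 0;0 0 0 0;0 0 0 0;0 0 0 0;0 0 0 0;0 0 0 0;0 0 0 0", jaw=-1)

```text
clock: 6.15
ee_pos: [0.5259, -0.1093, 0.1305]
orientation: [3.141, 0.022, 0.0]
wrist_force: [-0.1, 0.7, -0.1]
opening: 0.0855
```

```bash
python3 tips.py b
```

```text
tcp [ 0.5259 -0.1093  0.1305] open 0.0855 F [-0.1  0.7 -0.1]
scene tip z 0.1795 above tcp 0.0490 [ 0.4794 -0.122   0.175 ] [ 0.5793 -0.1015  0.1846]
wrist tip z 0.1787 above tcp 0.0482 [ 0.4716 -0.121   0.1757] [ 0.5808 -0.0974  0.1847]
bun 258 ((526.2431030273438, -109.39756774902344), 27.822887420654297)
knob 371 ((527.1561279296875, -183.1519012451172), 22.180082321166992)
```

Calibration is consistent. Shut tips sit about 34 mm behind the reported TCP and open tips about 48 mm, which matches the stated 13 mm swing. The bun hasn't moved at (0.526, -0.109). I'll use actual grasp height ≈ TCP_z + 34 + 19 + swing. Redoing the descent deeper.

Emit:
apply_moves(series="0 0 20 0;0 0 25 0;0 0 25 0;0 0 25 0;0 0 20 0;0 0 15 0;0 0 10 0;0 0 7 0;0 0 5 0;0 0 0 0;0 0 0 0")

```text
clock: 7.35
ee_pos: [0.5265, -0.1094, -0.0209]
orientation: [3.141, 0.022, 0.002]
wrist_force: [-0.4, -0.1, 1.0]
opening: 0.0856
```

```bash
python3 go.py
python3 - <<'E'
from cell import imaging
import cv2
p,d=imaging.camera("scene"); cv2.imwrite("pics/s3.png",cv2.resize(p[150:280,110:260,::-1],(600,520)))
E
```

```text
t 7.35 tcp [ 0.5265 -0.1094 -0.0209] yaw 0.80 tilt 0.0011 open 0.0856 F [-0.4 -0.1  1. ] q6 -0.27
```

View pics/s3.png

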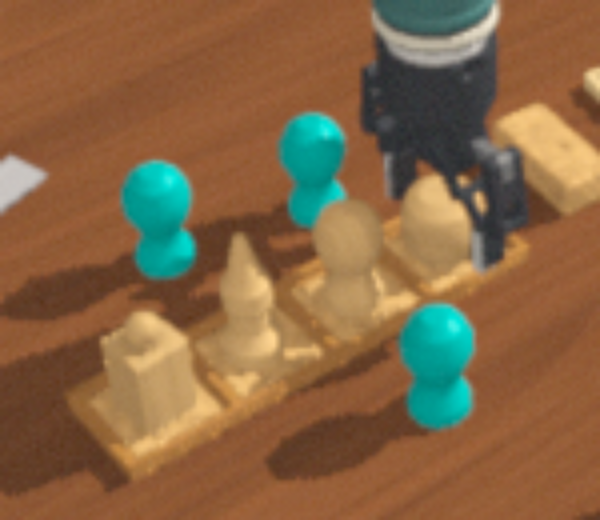

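The open fingers now straddle the bun foot, with tips just above the rim at (485,255) in the crop, and nothing disturbed. Closing.

Emit:
apply_moves(series="0 0 0 0;0 0 0 0;0 0 0 0;0 0 0 0;0 0 0 0;0 0 0 0;0 0 0 0", jaw=1)

```text
clock: 8.1
ee_pos: [0.5267, -0.1095, -0.0207]
orientation: [3.141, 0.022, 0.002]
wrist_force: [-0.4, -0.2, 4.9]
opening: 0.0542
```

```bash
python3 go.py
```

```text
t 8.10 tcp [ 0.5267 -0.1095 -0.0207] yaw 0.81 tilt 0.0015 open 0.0542 F [-0.4 -0.2  4.9] q6 -0.27
```

Opening is 54 mm with a slight upward force, so the pads are probably just above the 56 mm belly. Reopen, go 4 mm lower, close again.

Emit:
apply_moves(series="0 0 0 0;0 0 0 0;0 0 0 0;0 0 2 0;0 0 2 0;0 0 0 0", jaw=-1)

```text
clock: 8.7
ee_pos: [0.5254, -0.1091, -0.0261]
orientation: [-3.141, -0.022, 0.002]
wrist_force: [0.8, -0.5, 1.0]
opening: 0.0855
```

Emit:
apply_moves(series="0 0 0 0;0 0 0 0;0 0 0 0;0 0 0 0;0 0 0 0;0 0 0 0;0 0 0 0", jaw=1)

```text
clock: 9.4
ee_pos: [0.5263, -0.1094, -0.0252]
orientation: [3.141, 0.022, 0.001]
wrist_force: [0.1, 0.4, 3.2]
opening: 0.0542
```

```bash
python3 go.py
```

```text
t 9.40 tcp [ 0.5263 -0.1094 -0.0252] yaw 0.80 tilt 0.0008 open 0.0542 F [0.1 0.4 3.2] q6 -0.27
```

The opening is again 54.2 mm, so the pads are on the straight belly band and the reading just has an offset. Lifting.

Emit:
apply_moves(series="0 0 -3 0;0 0 -5 0;0 0 -10 0;0 0 -20 0;0 0 -25 0;0 0 -30 0;0 0 -30 0;0 0 -30 0;0 0 -20 0;0 0 0 0")

```text
clock: 10.4
ee_pos: [0.5287, -0.11, 0.1521]
orientation: [3.139, 0.022, 0.012]
wrist_force: [0.5, -1.1, -1.4]
opening: 0.0546
```

```bash
python3 go.py .4892 .1174 .147 -8.6 12
python3 - <<'E'
from cell import imaging,readout
from meas import *
z=readout.state()["ee_pos"]
c=imaging.camera_params("scene");p,d=imaging.camera("scene");W=cloud(c["intrinsics"],c["T"],d)
h=cv2.cvtColor(p,cv2.COLOR_RGB2HSV)
q=W[(d>0)&(abs(W[...,0]-z[0])<.035)&(abs(W[...,1]-z[1])<.035)&(h[...,1]>70)&(W[...,2]>.08)&(W[...,2]<.30)&(h[...,0]<30)]
print(len(q),np.percentile(q,1,axis=0).round(3),np.percentile(q,99,axis=0).round(3))
E
```

```text
t 10.40 tcp [ 0.5287 -0.11    0.1521] yaw 0.80 tilt 0.0080 open 0.0546 F [ 0.5 -1.1 -1.4] q6 -0.27
12 rows of: -4.5 -18.7 0.4 0.0137
352 [ 0.501 -0.14   0.187] [ 0.559 -0.102  0.266]
```

Bun foot is held: F_z -1.4 and wood showing from z≈0.187 upward. Carrying it to bay -112.5 at (0.489, 0.117).

Emit:
apply_moves(series="-4 -10 0 0.01;-4 -19 0 0.014;-4 -19 0 0.014;-4 -19 0 0.014;-4 -19 0 0.014;-4 -19 0 0.014;-5 -19 0 0.014;-5 -19 0 0.014;-5 -19 0 0.014;-5 -19 0 0.014;-5 -19 0 0.014;-5 -19 0 0.014;0 -10 0 0;0 0 0 0;0 0 0 0")

```text
clock: 11.95
ee_pos: [0.4865, 0.1221, 0.1465]
orientation: [3.132, -0.234, -0.003]
wrist_force: [0.1, -0.7, -1.3]
opening: 0.0545
```

```bash
python3 go.py .4892 .1174 -.020 -8.6 8
```

```text
t 11.95 tcp [0.4865 0.1221 0.1465] yaw -8.55 tilt 0.0019 open 0.0545 F [ 0.1 -0.7 -1.3] q6 0.35
8 rows of: 0.5 0.5 20.8 0.0001
```

Emit:
apply_moves(series="1 2 15 0;1 2 25 0;1 0 25 0;0 0 25 0;0 0 25 0;0 0 20 0;0 0 15 0;0 0 10 0;0 0 6 0;0 0 0 0;0 0 3 0;0 0 0 0")

```text
clock: 13.15
ee_pos: [0.4901, 0.1181, -0.0211]
orientation: [-3.132, 0.235, -0.002]
wrist_force: [-0.0, -0.1, -1.1]
opening: 0.0541
```

```bash
python3 go.py .4892 .1174 -.026 -8.6 1
```

```text
t 13.15 tcp [ 0.4901  0.1181 -0.0211] yaw -8.60 tilt 0.0011 open 0.0541 F [-0.  -0.1 -1.1] q6 0.34
1 rows of: -0.8 0.8 4.9 0.0001
```

Emit:
apply_moves(series="0 0 2 0;0 0 2 0;0 0 1 0;0 0 0 0;0 0 0 0")

```text
clock: 13.65
ee_pos: [0.49, 0.1182, -0.0257]
orientation: [-3.133, 0.235, -0.001]
wrist_force: [-2.3, -0.8, 5.2]
opening: 0.0544
```

```bash
python3 go.py
```

```text
t 13.65 tcp [ 0.49    0.1182 -0.0257] yaw -8.59 tilt 0.0008 open 0.0544 F [-2.3 -0.8  5.2] q6 0.34
```

Floor contact (about 6 N). Release, rise, and head back.

Emit:
apply_moves(series="0 0 0 0;0 0 0 0;0 0 0 0;0 0 0 0;0 0 -5 0;0 0 -15 0;0 0 -25 0;0 0 -30 0;0 0 -30 0;0 0 -30 0;0 0 -30 0;0 0 -10 0;0 0 0 0", jaw=-1)

```text
clock: 14.95
ee_pos: [0.4911, 0.1183, 0.1504]
orientation: [-3.132, 0.235, -0.006]
wrist_force: [-0.4, 0.3, -0.9]
opening: 0.0852
```

```bash
python3 go.py .5275 -.1835 .15 0.7 10
python3 - <<'E'
from cell import imaging
from meas import *
c=imaging.camera_params("top");p,d=imaging.camera("wrist");c=imaging.camera_params("wrist");W=cloud(c["intrinsics"],c["T"],d)
q=W[(d>0)&(np.hypot(W[...,0]-.489,W[...,1]-.117)<.036)&(W[...,2]>.028)&(W[...,2]<.07)]
print(len(q),q.max(0),cv2.minEnclosingCircle((q[q[:,2]<.045][:,:2]*1000).astype(np.float32)))
E
```

```text
t 14.95 tcp [0.4911 0.1183 0.1504] yaw -8.60 tilt 0.0043 open 0.0852 F [-0.4  0.3 -0.9] q6 0.34
10 rows of: 6.0 29.8 0.0 -0.0162
1968 [0.51687384 0.14518658 0.05436937] ((489.2451477050781, 117.45392608642578), 27.854129791259766)
```

Bun foot is standing at (0.4892, 0.1175), within 1 mm of its bay centre. Next the knob.

Emit:
apply_moves(series="6 20 0 -0.014;6 30 0 -0.016;6 30 0 -0.016;6 30 0 -0.016;6 30 0 -0.016;6 30 0 -0.016;6 30 0 -0.016;6 30 0 -0.016;6 30 0 -0.016;6 30 0 -0.016;0 10 0 -0.004;0 0 0 0;0 0 0 0")

```text
clock: 16.3
ee_pos: [0.5258, -0.1845, 0.1469]
orientation: [-3.14, -0.018, 0.004]
wrist_force: [-0.8, 0.1, 0.2]
opening: 0.0853
```

```bash
python3 go.py .5275 -.1835 .005 0.7 1;python3 - <<'E'
from cell import imaging
from meas import *
c=imaging.camera_params("wrist");p,d=imaging.camera("wrist");W=cloud(c["intrinsics"],c["T"],d)
for nm,c0,r,a,b in (("knob",(.5275,-.1835),.03,.055,.07),("finial",(.526,-.26),.022,.05,.066)):
    q=W[(d>0)&(np.hypot(W[...,0]-c0[0],W[...,1]-c0[1])<r)&(W[...,2]>a)&(W[...,2]<b)]
    if len(q)>20: print(nm,len(q),cv2.minEnclosingCircle((q[:,:2]*1000).astype(np.float32)))
E
```

```text
t 16.30 tcp [ 0.5258 -0.1845  0.1469] yaw 0.65 tilt 0.0032 open 0.0853 F [-0.8  0.1  0.2] q6 -0.39
1 rows of: 2.1 -0.7 141.9 -0.0008
knob 264 ((527.0792846679688, -184.1134796142578), 22.43422508239746)
finial 238 ((524.812744140625, -258.93951416015625), 16.049739837646484)
```

Emit:
apply_moves(series="1 0 15 0;0 0 25 0;0 0 25 0;0 0 25 0;0 0 22 0;0 0 15 0;0 0 10 0;0 0 5 0;0 0 0 0;0 0 0 0")

```text
clock: 17.35
ee_pos: [0.5289, -0.1859, 0.0074]
orientation: [3.141, 0.019, 0.003]
wrist_force: [0.7, -0.4, 0.2]
opening: 0.0853
```

Emit:
apply_moves(series="0 0 0 0;0 0 0 0;0 0 0 0;0 0 0 0;0 0 0 0;0 0 0 0;0 0 0 0;0 0 0 0", jaw=1)

```text
clock: 18.15
ee_pos: [0.5285, -0.186, 0.0075]
orientation: [3.141, 0.019, 0.001]
wrist_force: [-2.3, -0.1, 5.8]
opening: 0.0431
```

```bash
python3 go.py
```

```text
t 18.15 tcp [ 0.5285 -0.186   0.0075] yaw 0.69 tilt 0.0011 open 0.0431 F [-2.3 -0.1  5.8] q6 -0.39
```

The opening reads 43.1 mm, the same offset as on the bun, so the pads are on the 45 mm head. Lifting.

Emit:
apply_moves(series="0 0 -3 0;0 0 -5 0;0 0 -10 0;0 0 -20 0;0 0 -25 0;0 0 -30 0;0 0 -30 0;0 0 -20 0;0 0 0 0;0 0 0 0")

```text
clock: 19.15
ee_pos: [0.5281, -0.1856, 0.1498]
orientation: [3.141, 0.019, 0.001]
wrist_force: [-0.3, 0.2, 0.2]
opening: 0.0427
```

```bash
python3 go.py .5004 .1915 .15 -8.6 15
```

```text
t 19.15 tcp [ 0.5281 -0.1856  0.1498] yaw 0.69 tilt 0.0010 open 0.0427 F [-0.3  0.2  0.2] q6 -0.39
15 rows of: -3.4 -25.0 -0.0 0.0108
```

Emit:
apply_moves(series="-3 -12 0 0.005;-3 -20 0 0.01;-4 -26 0 0.011;-4 -26 0 0.011;-4 -26 0 0.011;-4 -26 0 0.011;-4 -26 0 0.011;-4 -26 0 0.011;-3 -26 0 0.011;-3 -26 0 0.011;-3 -26 0 0.011;-3 -26 0 0.011;-3 -26 0 0.011;-3 -26 0 0.011;-3 -20 0 0.011;-2 -12 0 0.005;0 0 0 0;0 0 0 0")

```text
clock: 20.95
ee_pos: [0.4982, 0.1919, 0.1485]
orientation: [3.132, -0.236, -0.003]
wrist_force: [0.1, -0.4, -1.0]
opening: 0.0429
```

```bash
python3 go.py .5004 .1915 .0055 -8.6 1
```

```text
t 20.95 tcp [0.4982 0.1919 0.1485] yaw -8.61 tilt 0.0020 open 0.0429 F [ 0.1 -0.4 -1. ] q6 0.47
1 rows of: 2.5 -0.1 143.0 -0.0001
```

Emit:
apply_moves(series="1 0 15 0;1 0 25 0;0 0 25 0;0 0 25 0;0 0 20 0;0 0 15 0;0 0 8 0;0 0 5 0;0 0 2 0;0 0 0 0;0 0 0 0")

```text
clock: 22.05
ee_pos: [0.5019, 0.1923, 0.0104]
orientation: [-3.132, 0.237, -0.003]
wrist_force: [-0.3, -0.7, -0.5]
opening: 0.0427
```

```bash
python3 go.py .5004 .1915 .0055 -8.6 1
```

```text
t 22.05 tcp [0.5019 0.1923 0.0104] yaw -8.65 tilt 0.0018 open 0.0427 F [-0.3 -0.7 -0.5] q6 0.47
1 rows of: -1.4 1.1 4.9 -0.0008
```

Emit:
apply_moves(series="0 0 2 0;0 0 2 0;0 0 1 0;0 0 0 0;0 0 0 0")

```text
clock: 22.55
ee_pos: [0.5015, 0.1924, 0.0055]
orientation: [-3.132, 0.237, -0.001]
wrist_force: [-2.0, -0.1, 5.3]
opening: 0.0428
```

```bash
python3 go.py
```

```text
t 22.55 tcp [0.5015 0.1924 0.0055] yaw -8.65 tilt 0.0010 open 0.0428 F [-2.  -0.1  5.3] q6 0.47
```

Floor contact as computed. Release and rise; next is the finial at (0.525, -0.259).

Emit:
apply_moves(series="0 0 0 0;0 0 0 0;0 0 0 0;0 0 0 0;0 0 0 0;0 0 -5 0;0 0 -15 0;0 0 -25 0;0 0 -30 0;0 0 -30 0;0 0 -30 0;0 0 -10 0;0 0 0 0", jaw=-1)

```text
clock: 23.85
ee_pos: [0.5029, 0.1926, 0.1524]
orientation: [-3.131, 0.237, -0.008]
wrist_force: [0.6, 0.6, -0.6]
opening: 0.0853
```

```bash
python3 go.py .5252 -.2595 .15 0.7 15
python3 - <<'E'
from cell import imaging
from meas import *
c=imaging.camera_params("wrist");p,d=imaging.camera("wrist");W=cloud(c["intrinsics"],c["T"],d)
q=W[(d>0)&(np.hypot(W[...,0]-.5,W[...,1]-.1915)<.033)&(W[...,2]>.05)&(W[...,2]<.09)]
print(len(q),q.max(0),cv2.minEnclosingCircle((q[q[:,2]<.07][:,:2]*1000).astype(np.float32)))
E
```

```text
t 23.85 tcp [0.5029 0.1926 0.1524] yaw -8.65 tilt 0.0055 open 0.0853 F [ 0.6  0.6 -0.6] q6 0.47
15 rows of: 3.7 30.0 0.1 -0.0109
1511 [0.52272269 0.21703745 0.08377041] ((500.6170959472656, 194.57687377929688), 22.47307014465332)
```

Knob is standing at (0.5006, 0.1946), within 3 mm of the bay centre. On to the finial.

Emit:
apply_moves(series="4 20 0 -0.01;4 30 0 -0.011;4 30 0 -0.011;4 30 0 -0.011;4 30 0 -0.011;4 30 0 -0.011;4 30 0 -0.011;4 30 0 -0.011;4 30 0 -0.011;4 30 0 -0.011;4 30 0 -0.011;3 30 0 -0.011;3 30 0 -0.011;3 30 0 -0.011;3 30 0 -0.011;0 10 0 0;0 0 0 0;0 0 0 0")

```text
clock: 25.7
ee_pos: [0.5238, -0.2595, 0.148]
orientation: [-3.14, -0.02, 0.004]
wrist_force: [0.0, 0.1, -0.4]
opening: 0.0851
```

```bash
python3 go.py .5252 -.2595 .004 0.7 1;python3 - <<'E'
from cell import imaging
from meas import *
c=imaging.camera_params("wrist");p,d=imaging.camera("wrist");W=cloud(c["intrinsics"],c["T"],d)
for nm,c0,r,a,b in (("finial",(.525,-.26),.022,.05,.066),("post",(.53,-.334),.03,.05,.07)):
    q=W[(d>0)&(np.hypot(W[...,0]-c0[0],W[...,1]-c0[1])<r)&(W[...,2]>a)&(W[...,2]<b)]
    if len(q)>20: print(nm,len(q),cv2.minEnclosingCircle((q[:,:2]*1000).astype(np.float32)),cv2.minAreaRect((q[:,:2]*1000).astype(np.float32)))
E
```

```text
t 25.70 tcp [ 0.5238 -0.2595  0.148 ] yaw 0.72 tilt 0.0031 open 0.0851 F [ 0.   0.1 -0.4] q6 -0.52
1 rows of: 1.7 0.3 144.0 0.0003
finial 165 ((524.8189697265625, -259.311279296875), 15.894969940185547) ((525.0341796875, -258.738037109375), (30.527917861938477, 30.041547775268555), 1.9826467037200928)
post 911 ((528.932373046875, -332.7808532714844), 25.684091567993164) ((528.8359375, -332.4231262207031), (38.155059814453125, 38.29357147216797), 5.9304327964782715)
```

Emit:
apply_moves(series="0 0 15 0;0 0 25 0;0 0 25 0;0 0 25 0;0 0 22 0;0 0 15 0;0 0 10 0;0 0 7 0;0 0 0 0;0 0 0 0")

```text
clock: 26.75
ee_pos: [0.5255, -0.2611, 0.0062]
orientation: [3.141, 0.021, 0.002]
wrist_force: [-0.6, -0.1, -0.4]
opening: 0.0858
```

Emit:
apply_moves(series="0 0 0 0;0 0 0 0;0 0 0 0;0 0 0 0;0 0 0 0;0 0 0 0;0 0 0 0;0 0 0 0;0 0 0 0", jaw=1)

```text
clock: 27.65
ee_pos: [0.525, -0.261, 0.0061]
orientation: [3.141, 0.021, 0.001]
wrist_force: [-2.1, 1.1, 5.3]
opening: 0.0296
```

```bash
python3 go.py
```

```text
t 27.65 tcp [ 0.525  -0.261   0.0061] yaw 0.75 tilt 0.0005 open 0.0296 F [-2.1  1.1  5.3] q6 -0.52
```

Opening reads 29.6 mm, about the 32 mm collar with the same offset. Lifting; the floor release height will be TCP z≈0.004.

Emit:
apply_moves(series="0 0 -3 0;0 0 -5 0;0 0 -10 0;0 0 -20 0;0 0 -25 0;0 0 -30 0;0 0 -30 0;0 0 -20 0;0 0 0 0;0 0 0 0")

```text
clock: 28.65
ee_pos: [0.5249, -0.2608, 0.1488]
orientation: [3.141, 0.021, 0.001]
wrist_force: [1.0, 0.6, -1.2]
opening: 0.0299
```

```bash
python3 go.py .5116 .2657 .15 -8.6 19
```

```text
t 28.65 tcp [ 0.5249 -0.2608  0.1488] yaw 0.75 tilt 0.0010 open 0.0299 F [ 1.   0.6 -1.2] q6 -0.52
19 rows of: -2.5 -27.6 -0.1 0.0086
```

Emit:
apply_moves(series="-2 -14 0 0.008;-3 -28 0 0.008;-3 -28 0 0.008;-3 -28 0 0.008;-3 -28 0 0.008;-3 -28 0 0.008;-3 -28 0 0.008;-3 -28 0 0.008;-3 -28 0 0.008;-3 -28 0 0.008;-2 -28 0 0.008;-2 -28 0 0.008;-2 -28 0 0.008;-2 -28 0 0.008;-2 -28 0 0.008;-2 -28 0 0.008;-2 -28 0 0.008;-2 -28 0 0.008;-2 -20 0 0.008;0 -14 0 0.008")

```text
clock: 30.65
ee_pos: [0.508, 0.2656, 0.1463]
orientation: [3.132, -0.229, -0.006]
wrist_force: [-0.4, -0.5, -0.8]
opening: 0.0299
```

Emit:
apply_moves(series="0 0 0 0;0 0 0 0")

```text
clock: 30.85
ee_pos: [0.5094, 0.2637, 0.1474]
orientation: [3.132, -0.229, -0.003]
wrist_force: [0.6, -0.3, -0.6]
opening: 0.0298
```

```bash
python3 go.py .5116 .2657 .004 -8.6 1
```

```text
t 30.85 tcp [0.5094 0.2637 0.1474] yaw -8.38 tilt 0.0023 open 0.0298 F [ 0.6 -0.3 -0.6] q6 0.58
1 rows of: 2.1 -2.5 143.4 0.0038
```

Emit:
apply_moves(series="1 -3 15 0.004;0 0 25 0;0 0 25 0;0 0 25 0;0 0 20 0;0 0 15 0;0 0 8 0;0 0 4 0;0 0 1 0;0 0 0 0;0 0 0 0")

```text
clock: 31.95
ee_pos: [0.5127, 0.2675, 0.0116]
orientation: [-3.132, 0.237, -0.003]
wrist_force: [-0.3, 0.3, 0.1]
opening: 0.0303
```

```bash
python3 go.py .5116 .2657 .004 -8.6 1
```

```text
t 31.95 tcp [0.5127 0.2675 0.0116] yaw -8.65 tilt 0.0020 open 0.0303 F [-0.3  0.3  0.1] q6 0.59
1 rows of: -0.8 2.0 7.6 -0.0009
```

Emit:
apply_moves(series="0 1 2 0;0 0 2 0;0 0 2 0;0 0 1 0;0 0 0 0;0 0 0 0")

```text
clock: 32.55
ee_pos: [0.5117, 0.2663, 0.0041]
orientation: [-3.132, 0.237, -0.0]
wrist_force: [-2.2, -0.5, 6.0]
opening: 0.0298
```

```bash
python3 go.py .5116 .2657 .004 -8.6 1
```

```text
t 32.55 tcp [0.5117 0.2663 0.0041] yaw -8.65 tilt 0.0002 open 0.0298 F [-2.2 -0.5  6. ] q6 0.59
1 rows of: 0.0 0.6 0.1 -0.0009
```

Emit:
apply_moves(series="0 0 0 0;0 0 0 0;0 0 0 0;0 0 0 0;0 0 0 0;0 0 -5 0;0 0 -15 0;0 0 -25 0;0 0 -30 0;0 0 -30 0;0 0 -30 0;0 0 -10 0;0 0 0 0", jaw=-1)

```text
clock: 33.85
ee_pos: [0.5134, 0.2669, 0.1516]
orientation: [-3.13, 0.237, -0.008]
wrist_force: [-0.3, 0.3, -0.2]
opening: 0.0853
```

```bash
python3 go.py .529 -.333 .15 5.3 19
python3 - <<'E'
from cell import imaging
from meas import *
c=imaging.camera_params("wrist");p,d=imaging.camera("wrist");W=cloud(c["intrinsics"],c["T"],d)
q=W[(d>0)&(np.hypot(W[...,0]-.5116,W[...,1]-.2657)<.03)&(W[...,2]>.048)&(W[...,2]<.11)]
print(len(q),q.max(0),cv2.minEnclosingCircle((q[q[:,2]<.064][:,:2]*1000).astype(np.float32)))
E
```

```text
t 33.85 tcp [0.5134 0.2669 0.1516] yaw -8.65 tilt 0.0056 open 0.0853 F [-0.3  0.3 -0.2] q6 0.59
19 rows of: 2.0 31.6 0.0 -0.0128
793 [0.52731923 0.28381504 0.10051579] ((511.83258056640625, 267.7161865234375), 16.126611709594727)
```

Finial is standing at (0.5118, 0.2677), 2 mm from the bay centre. Last part: the post.

Emit:
apply_moves(series="2 22 0 -0.012;2 32 0 -0.013;2 32 0 -0.013;2 32 0 -0.013;2 32 0 -0.013;2 32 0 -0.013;2 32 0 -0.013;2 32 0 -0.013;2 32 0 -0.013;2 32 0 -0.013;2 32 0 -0.013;2 32 0 -0.013;2 32 0 -0.013;2 32 0 -0.013;2 32 0 -0.013;2 32 0 -0.013;2 32 0 -0.013;2 32 0 -0.013;2 22 0 -0.013;0 14 0 -0.01")

```text
clock: 35.9
ee_pos: [0.529, -0.3363, 0.1456]
orientation: [-3.135, -0.163, 0.005]
wrist_force: [-0.0, 0.0, 0.7]
opening: 0.0854
```

Emit:
apply_moves(series="0 0 0 0;0 0 0 0")

```text
clock: 36.1
ee_pos: [0.5295, -0.3344, 0.1471]
orientation: [-3.135, -0.164, 0.003]
wrist_force: [-0.1, -0.1, -0.0]
opening: 0.0854
```

```bash
python3 go.py .529 -.333 -.008 5.4 1;python3 - <<'E'
from cell import imaging
from meas import *
c=imaging.camera_params("wrist");p,d=imaging.camera("wrist");W=cloud(c["intrinsics"],c["T"],d)
for nm,c0,r,a,b in (("post",(.529,-.333),.032,.056,.07),):
    q=W[(d>0)&(np.hypot(W[...,0]-c0[0],W[...,1]-c0[1])<r)&(W[...,2]>a)&(W[...,2]<b)]
    print(nm,len(q),cv2.minAreaRect((q[:,:2]*1000).astype(np.float32)))
E
```

```text
t 36.10 tcp [ 0.5295 -0.3344  0.1471] yaw 5.99 tilt 0.0029 open 0.0854 F [-0.1 -0.1 -0. ] q6 -0.71
1 rows of: -0.1 -1.1 155.1 0.0103
post 1005 ((529.0108642578125, -332.6341857910156), (37.43328857421875, 37.46604537963867), 5.586441993713379)
```

Emit:
apply_moves(series="-1 -3 15 0.007;0 0 25 0;0 0 25 0;0 0 25 0;0 0 25 0;0 0 15 0;0 0 12 0;0 0 8 0;0 0 6 0;0 0 0 0;0 0 0 0")

```text
clock: 37.25
ee_pos: [0.5296, -0.333, -0.0068]
orientation: [3.137, 0.154, 0.002]
wrist_force: [0.4, 0.0, 0.2]
opening: 0.0857
```

Emit:
apply_moves(series="0 0 0 0;0 0 0 0;0 0 0 0;0 0 0 0;0 0 0 0;0 0 0 0;0 0 0 0;0 0 0 0;0 0 0 0", jaw=1)

```text
clock: 38.15
ee_pos: [0.5295, -0.3329, -0.0069]
orientation: [3.137, 0.154, 0.001]
wrist_force: [0.3, -0.0, 5.0]
opening: 0.0377
```

```bash
python3 go.py
```

```text
t 38.15 tcp [ 0.5295 -0.3329 -0.0069] yaw 5.62 tilt 0.0012 open 0.0377 F [ 0.3 -0.   5. ] q6 -0.70
```

Gripped: 37.7 mm on a 38 mm side. Release height will be TCP z≈-0.009.

Emit:
apply_moves(series="0 0 -3 0;0 0 -5 0;0 0 -10 0;0 0 -20 0;0 0 -25 0;0 0 -30 0;0 0 -30 0;0 0 -30 0;0 0 0 0;0 0 0 0")

```text
clock: 39.15
ee_pos: [0.5295, -0.3329, 0.1469]
orientation: [3.136, 0.154, 0.003]
wrist_force: [-0.1, 1.1, -0.6]
opening: 0.0372
```

```bash
python3 go.py .5228 .3398 .15 -8.6 24
```

```text
t 39.15 tcp [ 0.5295 -0.3329  0.1469] yaw 5.62 tilt 0.0024 open 0.0372 F [-0.1  1.1 -0.6] q6 -0.70
24 rows of: -0.9 -28.1 -0.2 0.0103
```

Emit:
apply_moves(series="-1 -14 0 0.01;-1 -28 0 0.01;-1 -28 0 0.01;-1 -28 0 0.01;-1 -28 0 0.01;-1 -28 0 0.01;-1 -28 0 0.01;-1 -28 0 0.01;-1 -28 0 0.01;-1 -28 0 0.01;-1 -28 0 0.01;-1 -28 0 0.01;-1 -28 0 0.01;-1 -28 0 0.01;-1 -28 0 0.01;-1 -28 0 0.01;-1 -28 0 0.01;-1 -28 0 0.01;-1 -28 0 0.01;-1 -28 0 0.01")

```text
clock: 41.15
ee_pos: [0.5061, 0.2136, 0.1432]
orientation: [3.136, -0.161, -0.007]
wrist_force: [0.3, 0.3, -1.0]
opening: 0.0374
```

Emit:
apply_moves(series="-1 -28 0 0.01;-1 -28 0 0.01;-1 -28 0 0.01;-1 -22 0 0.01;0 -14 0 0.005;0 0 0 0;0 0 0 0")

```text
clock: 41.85
ee_pos: [0.518, 0.3314, 0.1444]
orientation: [3.131, -0.23, -0.003]
wrist_force: [-0.1, 0.2, -1.3]
opening: 0.0375
```

```bash
python3 go.py .5228 .3398 -.009 -8.6 1
```

```text
t 41.85 tcp [0.518  0.3314 0.1444] yaw -8.39 tilt 0.0026 open 0.0375 F [-0.1  0.2 -1.3] q6 0.68
1 rows of: 3.8 -9.3 153.3 0.0037
```

Emit:
apply_moves(series="1 -5 0 0.004;1 -4 15 0;0 0 25 0;0 0 25 0;0 0 25 0;0 0 20 0;0 0 15 0;0 0 10 0;0 0 6 0;0 0 4 0;0 0 2 0;0 0 0 0;0 0 0 0")

```text
clock: 43.15
ee_pos: [0.5229, 0.3411, -0.0007]
orientation: [-3.132, 0.237, -0.002]
wrist_force: [-0.8, 0.4, -0.4]
opening: 0.0374
```

```bash
python3 go.py .5228 .3398 -.009 -8.6 1
```

```text
t 43.15 tcp [ 0.5229  0.3411 -0.0007] yaw -8.65 tilt 0.0014 open 0.0374 F [-0.8  0.4 -0.4] q6 0.69
1 rows of: 0.1 1.3 8.3 -0.0009
```

Emit:
apply_moves(series="0 0 3 0;0 0 2 0;0 0 2 0;0 0 1 0;0 0 0 0;0 0 0 0")

```text
clock: 43.75
ee_pos: [0.5224, 0.3408, -0.0089]
orientation: [-3.133, 0.237, -0.0]
wrist_force: [-2.4, -1.2, 5.4]
opening: 0.0374
```

```bash
python3 go.py .5228 .3398 -.009 -8.6 1
```

```text
t 43.75 tcp [ 0.5224  0.3408 -0.0089] yaw -8.65 tilt 0.0002 open 0.0374 F [-2.4 -1.2  5.4] q6 0.69
1 rows of: 0.5 1.0 0.1 -0.0009
```

Floor contact. Release, rise well clear, then a final check with top and scene views.

Emit:
apply_moves(series="0 0 0 0;0 0 0 0;0 0 0 0;0 0 0 0;0 0 0 0;0 0 -5 0;0 0 -15 0;0 0 -25 0;0 0 -30 0;0 0 -30 0;0 0 -30 0;0 0 -30 0;0 -20 -10 0;0 -40 0 0;0 -40 0 0;0 -40 0 0;0 -40 0 0;0 -20 0 0;0 0 0 0;0 0 0 0", jaw=-1)

```text
clock: 45.75
ee_pos: [0.5523, 0.5384, 0.1662]
orientation: [3.132, -0.236, 0.001]
wrist_force: [-0.3, -0.6, 0.4]
opening: 0.0856
```

```bash
python3 go.py
python3 - <<'E'
from cell import imaging
from meas import *
a=[]
th=np.radians(-8.61); ex=np.array([np.cos(th),np.sin(th)]); ey=np.array([-ex[1],ex[0]])
for n in ("top","scene"):
    c=imaging.camera_params(n);p,d=imaging.camera(n);W=cloud(c["intrinsics"],c["T"],d)
    for nm,o,r,h in (("bun",-112.5,34,(.03,.044)),("knob",-37.5,30,(.054,.07)),("finial",37.5,22,(.046,.066)),("post",112.5,32,(.056,.066))):
        b=np.array([.506,.2286])+ey*o/1000
        q=W[(d>0)&(np.hypot(W[...,0]-b[0],W[...,1]-b[1])<r/1000)&(W[...,2]>h[0])]
        s=q[q[:,2]<h[1]]
        if len(s)<10: print(n,nm,"hidden");continue
        x=(s[:,:2]-[.506,.2286])@np.c_[ex,ey]*1000; 
        print(n,nm,"rack-frame centre",((x.max(0)+x.min(0))/2).round(1),"size",np.ptp(x,axis=0).round(1),"top z",q[:,2].max().round(4))
    a.append(p[:,:,::-1])
cv2.imwrite("pics/end.png",np.vstack([cv2.resize(a[0][150:250,60:260],(600,300)),cv2.resize(a[1][100:220,200:400],(600,300))]))
E
```

```text
t 45.75 tcp [0.5523 0.5384 0.1662] yaw -8.61 tilt 0.0005 open 0.0856 F [-0.3 -0.6  0.4] q6 0.89
top bun rack-frame centre [   3.2 -112.9] size [54.3 55.1] top z 0.0595
top knob rack-frame centre [  1.  -35.7] size [43.8 44.1] top z 0.0863
top finial rack-frame centre [ 1.2 38. ] size [31.3 31. ] top z 0.1044
top post rack-frame centre [  1.9 112. ] size [37.9 37.9] top z 0.0848
scene bun rack-frame centre [   6.4 -119.9] size [46.9 47.8] top z 0.0603
scene knob rack-frame centre [  2.9 -40.8] size [36.8 38.7] top z 0.0879
scene finial rack-frame centre [ 2.1 36.1] size [26.2 34.1] top z 0.1036
scene post rack-frame centre [-1.000e-01  1.102e+02] size [43.3 40.5] top z 0.0857
```

View pics/end.png

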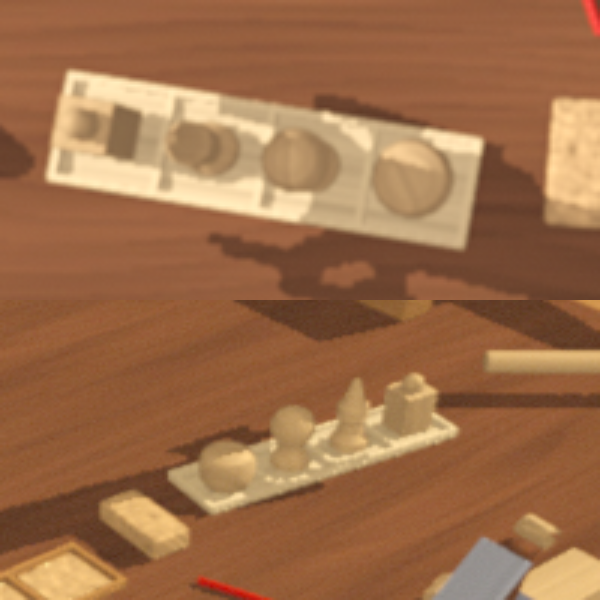

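All four parts stand upright in the pale rack: post (80,125), finial (203,148), knob (295,160) and bun (412,178) in the upper crop. The order is mirrored and the arm is clear of everything.

```bash
python3 -c "
from cell import bot; print(bot.sign_off())"
```

```text
the job is handed in; nothing more can be done
None
```

All four parts now stand upright in the fitting rack in reversed order. From left to right they are square post, finial, knob and bun foot. I handed the job in at about 46 s, and the hand-in gave no verdict.

**Last checks:** the final top view puts each part within about 4 mm of its bay centre (18 mm allowed). The tops of the parts are at the heights expected for standing on the bay floor, to about 4 mm. The gripper was open and clear of everything.

**What went wrong or disagreed:**
- **First grasp on the bun foot:** it failed because the real fingertips sit about 34 mm behind the reported TCP when shut and 48 mm when open. The jaws shut on the bun's crown with about 65 N upward. The bun did not move. I measured the offset from the depth images and used it for every later grasp.
- **Scene camera:** its bun foot centre read about 8 mm away from the top view. It sees only one side of the bun, so I trusted the top and wrist views.
- **Gripper opening:** it read about 2 mm under the true diameter on the round parts.

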